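Complete the rows on the sample shelf

ROBOT

A 6-joint arm with a two-finger parallel gripper is mounted at the origin on a cart in front of the work surface, level with it; the furniture and walls round the work are solid. World frame = base frame: x ahead of the robot, y to its left, z up, the work surface at z = 0. Lengths are in m, angles in rad, forces in N, time in s.
With the tool pointing down it reaches from about 0.25 to 0.8 m from the base axis. Payload 3.9 kg.
Tool frame: the origin (TCP) lies at the very end of the fingers, on their centre line; the grasp point (between the pads) lies 19 mm behind it; x points along the fingers, y is the direction in which the jaws open and shut, and the axes are right-handed (so a half turn about x gives the same grasp; the last joint's range is limited). The gripper opens to 85 mm and grips with 20 to 120 N. Pads are 22 mm wide; open, the fingers measure 114 mm over their backs; the gripper's body (76 mm by 85 mm) begins 54 mm behind the grasp point. The pads swing forward as they close: fully open they stand 13 mm farther back than shut.
Start: joints at [1.12, 0.26, -0.138, 1.173, 0, 1.571], TCP at [0.229, 0.473, 0.231] pointing down, gripper open.
Joint ranges: [-2.78, 2.78], [-0.83, 1.72], [-1.28, 1.37], [-1.9, 2.12], [-1.57, 1.48], [-3.14, 3.14]. Speed limits (rad/s): [2.57, 2.57, 3.14, 3.14, 3.14, 3.14].

INTERFACE

Orientations are given as a rotation vector (axis times angle).
In Python, from rig import * gives the robot as it stands.
- The arm moves only by the tool servo_tool, never from a script. Its argument "series" is a list of rows, each an object with "linear": the shift along the tool's x, y, z in cm, a list of three; "turn": the turn, a rotation vector about the tool's x, y, z in rad, a list of three. In form: [{"linear": [tx, ty, tz], "turn": [wx, wy, wz]}, ...]. A call has exactly 10 rows; each row is the pose to reach, as a shift and turn from the pose measured when the call began, along the tool's axes at that moment; what a row does not reach only later rows make up. A row lasts 1/12 s, in which the tool goes at most 41.7 mm and 7.16 degrees, less where a joint would pass 70% of its speed; a pose out of reach is approached as far as the arm can. A call with a gripper value outside its range is refused whole. "gripper" is the opening, from 0 (shut) to 1 (fully open), set as the call begins (left out, the last holds). The fingers move at their own pace and stop on an object; "newtons" is the grip in N (left out, the last holds). Time passes only in rows, so rows that repeat a pose let the fingers close, or fill a call up. It gives the time, the measured TCP pose, the force and the opening at its end, in the units of the state.
- read_state(): the state, without advancing time (a new reading comes with each control period).
- capture(name): name is "scene" or "side" or "wrist"; returns (picture, depth): 400x640x3 uint8, red, green, blue; 400x640 float32, m along the optical axis (not along the pixel's ray), 0 where there is no reading.
- calibration(name): a dict with "intrinsics" (3x3 intrinsics, pixels), "xyz" and "orientation" of the camera in the world. Camera axes: x right, y up, looking along -z (the intrinsics and any distortion apply to the point x, -y, -z); pixel columns grow to the right and rows downward; lengths in m; the calibration is good to about 2 mm. A picture is of the moment at which its call begins: read the wrist's pose just before it. calibration takes no time and is no camera call; for the wrist camera it gives the pose at the moment of the call.
- finish_job(): hands the job in, once; it reports no verdict.
The state is a dict: "t": time; "qpos": joint angles; "joint_vel": joint speeds; "joint_torque": joint torques, N m; "tcp_pos": TCP position; "eef_rot": TCP orientation; "ft_force": force on the tool from outside, world axes, zero at the start; "ft_torque": the same for the moment, N m; "grip_width": finger opening in m.
Only numpy, scipy, OpenCV 4.12 (cv2) and the standard library are available. Lean on these libraries where they do the work, as an engineer would, in place of code of your own. Each camera call takes 0.05 s, during which the arm holds its last target. There are 200 camera calls.

TASK

On the low two-row shelf one row holds specimen cups and the other small control vials, each with one of its three marked places left free. Complete both rows: stand the loose cup upright in the free place of the cups' row and the loose vial upright in the free place of the vials' row, each centred on its ring mark. Leave those already in the rows standing where they are, and do not shift the timer or the dark case.

Things in the scene. Friction and masses are not known exactly. Their poses are not given: they have to be found in the camera images.
- shelf: low grey sheet-metal bench shelf, fixed (all sizes here in mm), 186 deep (its x) x 262 long (its y), flat top 40 above the worktop, with an upturned edge along the back to 56 above the worktop. Origin on the worktop under its centre; y runs along its length, x to its back. It may be turned a little. Two row mats lie on it, one in front of the other, 86 between their centre lines.
- cup_row: flat white row mat of the specimen cups, fixed on the shelf, 80 (its x) x 250 (its y) x 6 mm, top 46 mm above the worktop, with three thin grey rings (66 mm across, only printed) that mark its three places, 78 mm apart along y. Both mats look the same; this one is the row where two specimen cups already stand, and may be the front or the back one. Origin at the centre of its underside, y along the row.
- cup_row_place1 (a point): centre of the left (+y) end place mark of the row of specimen cups, on the mat's top, axes as the mat's. Two of the row's three places are taken and one, any of the three, is free.
- cup_row_place2 (a point): centre of the middle place mark of the row of specimen cups, on the mat's top, axes as the mat's. Two of the row's three places are taken and one, any of the three, is free.
- cup_row_place3 (a point): centre of the right (-y) end place mark of the row of specimen cups, on the mat's top, axes as the mat's. Two of the row's three places are taken and one, any of the three, is free.
- cup_1: lidded specimen cup, round: clear body 52 mm wide, screw lid 58 mm wide from 45 to 58 mm above the foot, 58 mm tall, about 50 g, closed, solid. Origin at the centre of its underside, z up. Already stands in the row of specimen cups, on one of its places to within a few mm.
- cup_2: lidded specimen cup, round: clear body 52 mm wide, screw lid 58 mm wide from 45 to 58 mm above the foot, 58 mm tall, about 50 g, closed, solid. Origin at the centre of its underside, z up. Already stands in the row of specimen cups, on one of its places to within a few mm.
- cup_3: lidded specimen cup, round: clear body 52 mm wide, screw lid 58 mm wide from 45 to 58 mm above the foot, 58 mm tall, about 50 g, closed, solid. Origin at the centre of its underside, z up. The loose one: stands upright on the worktop to the left or to the right of the shelf, loose, with free room around it.
- vial_row: flat white row mat of the control vials, fixed on the shelf, 80 (its x) x 250 (its y) x 6 mm, top 46 mm above the worktop, with three thin grey rings (66 mm across, only printed) that mark its three places, 78 mm apart along y. Both mats look the same; this one is the row where two control vials already stand, and may be the front or the back one. Origin at the centre of its underside, y along the row.
- vial_row_place1 (a point): centre of the left (+y) end place mark of the row of control vials, on the mat's top, axes as the mat's. Two of the row's three places are taken and one, any of the three, is free.
- vial_row_place2 (a point): centre of the middle place mark of the row of control vials, on the mat's top, axes as the mat's. Two of the row's three places are taken and one, any of the three, is free.
- vial_row_place3 (a point): centre of the right (-y) end place mark of the row of control vials, on the mat's top, axes as the mat's. Two of the row's three places are taken and one, any of the three, is free.
- vial_1: small round control vial with a screw cap, 25 mm wide all the way up, 49 mm tall, about 20 g (much slimmer than a cup). Origin at the centre of its underside, z up. Already stands in the row of control vials, on one of its places to within a few mm.
- vial_2: small round control vial with a screw cap, 25 mm wide all the way up, 49 mm tall, about 20 g (much slimmer than a cup). Origin at the centre of its underside, z up. Already stands in the row of control vials, on one of its places to within a few mm.
- vial_3: small round control vial with a screw cap, 25 mm wide all the way up, 49 mm tall, about 20 g (much slimmer than a cup). Origin at the centre of its underside, z up. The loose one: stands upright on the worktop to the left or to the right of the shelf, loose, with free room around it.
- timer: bystander: desk timer standing in front of the shelf, 34 x 68 x 62 mm tall, loose; origin at the centre of its underside
- meter_case: bystander: small dark zipped case lying on the left behind, 46 x 76 x 25 mm tall, loose; origin at the centre of its underside
Mind the look-alikes: they are no part of the job. What is shaped like the vial_1 but green or yellow is not meant. Leave any blue look-alike of the cup_2 alone.

How it is judged:
By the outcome, as a careful person would: the job done as asked, in the order asked, and still so for the second after the job is handed in, with the robot touching nothing.
It also fails if it takes over 58 s, if anything falls off the work surface, if the arm or the gripper's body presses on something with over 40 N, if the wrist force passes 120 N, or if a joint passes its speed limit or range.

## Working session

There is one attempt and no reset: what is moved stays moved. The work goes in short steps, Python scripts to look and compute and a tool call to move; the robot and the scene stay as the last step left them, time stands still between calls to the robot, and variables do not carry over. Pictures are saved under pics/ and viewed, about 8 in all and at most 12, crops included, and the job is handed in when it is done.

Besides the shell and the picture viewer there is one more tool, called as name(argument=value, ...), one argument or row to a line, values as JSON. servo_tool: Moves the arm, as the interface text tells. Its arguments: {"type":"object","properties":{"series":{"type":"array","items":{"type":"object","properties":{"linear":{"type":"array","items":{"type":"number"}},"turn":{"type":"array","items":{"type":"number"}}}}},"gripper":{"type":"number"},"newtons":{"type":"number"}},"required":["series"]}

```bash
mkdir -p pics; ls
cat > h.py <<'E'
from rig import *
import numpy as np, cv2
from scipy.spatial.transform import Rotation as R
def cam(n):
    c=calibration(n); o=np.array(c["orientation"],float)
    M=o if o.shape==(3,3) else (R.from_rotvec(o).as_matrix() if o.size==3 else R.from_quat(o).as_matrix())
    return np.array(c["intrinsics"]),np.array(c["xyz"]),M
def cloud(n):
    K,p,M=cam(n); im,d=capture(n)
    v,u=np.mgrid[:400,:640]
    P=np.stack([(u-K[0,2])/K[0,0]*d,-(v-K[1,2])/K[1,1]*d,-d],-1)
    W=P@M.T+p; W[d==0]=np.nan
    return im,d,W
def save(name,im): cv2.imwrite('pics/'+name,im[...,::-1])
E
python3 - <<'E'
from h import *
print(read_state())
for n in("scene","side"):
    print(n,calibration(n))
    im,d,W=cloud(n); save(n+'0.png',im); np.savez(n+'0.npz',im=im,W=W,d=d)
E
```

```text
pics
{'t': 0.0, 'qpos': array([ 1.11997748e+00,  2.60661315e-01, -1.39370771e-01,  1.17264867e+00,
       -2.63578859e-05,  1.57081658e+00]), 'joint_vel': array([ 0.0002226 , -0.00100459,  0.00106554, -0.00084621,  0.0007562 ,
       -0.00016346]), 'joint_torque': array([ 1.52105622e-03, -4.05680108e+01,  2.53921026e+01,  1.87529385e-02,
        2.53592898e-04,  7.12691730e-06]), 'tcp_pos': array([0.22846447, 0.47195089, 0.23047612]), 'eef_rot': array([ 0.35210634,  1.54212534, -0.3550211 ]), 'ft_force': array([-0.17611123,  0.471256  ,  0.16727454]), 'ft_torque': array([-0.01436286,  0.03703276, -0.02177718]), 'grip_width': 0.08541182757796904}
scene {'intrinsics': array([[447.34799172,   0.        , 323.68793463],
       [  0.        , 447.34799172, 203.332321  ],
       [  0.        ,   0.        ,   1.        ]]), 'xyz': array([-0.18993552,  0.72301194,  0.80761987]), 'orientation': array([ 0.43166413, -1.05998182, -2.14705534])}
side {'intrinsics': array([[380.76205315,   0.        , 321.02906439],
       [  0.        , 380.76205315, 205.40340387],
       [  0.        ,   0.        ,   1.        ]]), 'xyz': array([ 0.17524674, -0.75175368,  0.41838681]), 'orientation': array([ 1.11925338, -0.24049432, -0.36816928])}
```

View pics/scene0.png

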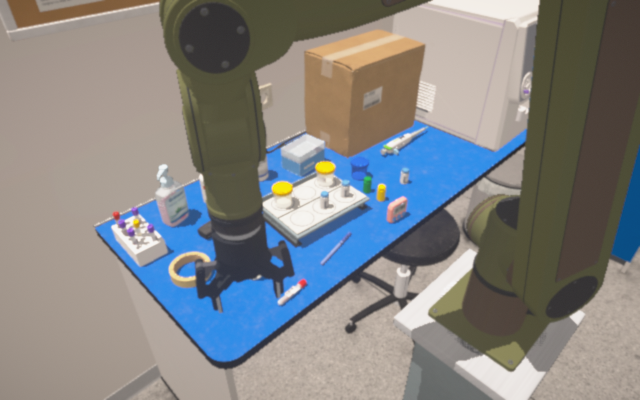

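View pics/side0.png

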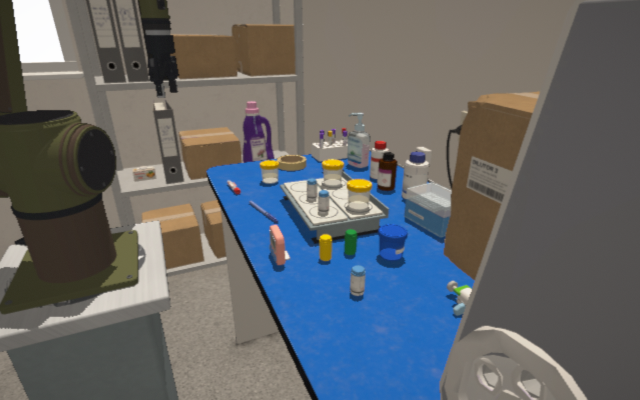

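The side view shows cups standing in the back row at (333,172) and (359,192), and vials in the front row at (312,188) and (324,200). The loose cup candidates are the yellow-lidded one at (270,171) and the blue one at (392,240). The yellow-lidded one fits, since it matches the row cups. The loose vial candidates are the clear one with a blue cap at (358,280), the yellow at (326,248) and the green at (351,242). The clear one fits. Next I'll make a confirming crop and measure.

Run:
```python
from h import *
D=np.load('side0.npz'); S=np.load('scene0.npz')
im=D['im']; a=cv2.resize(im[140:310,210:430],None,fx=3.4,fy=3.4,interpolation=cv2.INTER_CUBIC); save('crop.png',a)
# top-down orthographic map, 1mm/pixel: clusters by height
for n,Q in(("side",D),("scene",S)):
    W=Q['W']; I=Q['im']
    for nm,(lo,hi) in {"shelftops":(.075,.115),"table":(.012,.072)}.items():
        m=(W[...,2]>lo)&(W[...,2]<hi)&(W[...,0]>.2)&(W[...,0]<.85)&(abs(W[...,1])<.6)
        k,l,st,c=cv2.connectedComponentsWithStats(m.astype(np.uint8))
        for i in range(1,k):
            if st[i,4]<40: continue
            p=W[l==i]; t=p[p[:,2]>p[:,2].max()-.006]
            print(n,nm,c[i].round(),st[i,4],"top z",p[:,2].max().round(3),"topmid",((t.min(0)+t.max(0))/2).round(3)[:2],"ext",np.ptp(t,0).round(3)[:2],"col",I[l==i].mean(0).round())
```

```text
side shelftops [332. 133.] 47 top z 0.094 topmid [0.756 0.458] ext [0.04 0.04] col [126.  99.  78.]
side shelftops [357. 138.] 329 top z 0.115 topmid [0.79  0.326] ext [0.042 0.062] col [119. 115. 115.]
side shelftops [384. 154.] 387 top z 0.112 topmid [0.795 0.2  ] ext [0.033 0.033] col [96. 64. 55.]
side shelftops [417. 166.] 366 top z 0.115 topmid [0.796 0.024] ext [0.035 0.03 ] col [135. 129. 126.]
side shelftops [333. 167.] 308 top z 0.105 topmid [0.588 0.1  ] ext [0.054 0.054] col [174. 148.  59.]
side shelftops [312. 183.] 103 top z 0.096 topmid [0.498 0.029] ext [0.019 0.023] col [109. 125. 136.]
side shelftops [359. 188.] 434 top z 0.105 topmid [ 0.579 -0.055] ext [0.054 0.057] col [181. 154.  59.]
side shelftops [456. 215.] 1356 top z 0.115 topmid [ 0.665 -0.304] ext [0.01  0.108] col [127. 115.  99.]
side shelftops [324. 196.] 120 top z 0.096 topmid [ 0.494 -0.049] ext [0.021 0.022] col [112. 129. 139.]
side table [341. 150.] 954 top z 0.072 topmid [0.753 0.379] ext [0.118 0.184] col [137. 133. 128.]
side table [279. 166.] 586 top z 0.059 topmid [0.474 0.296] ext [0.056 0.
[... 2787 characters left out ...]
e table [381. 191.] 111 top z 0.052 topmid [ 0.446 -0.152] ext [0.02  0.022] col [210. 183.  58.]
scene table [174. 211.] 487 top z 0.071 topmid [0.773 0.331] ext [0.033 0.075] col [142. 144. 151.]
scene table [397. 209.] 333 top z 0.064 topmid [ 0.358 -0.114] ext [0.018 0.055] col [181. 147. 149.]
scene table [139. 240.] 1318 top z 0.072 topmid [0.749 0.455] ext [0.116 0.054] col [207. 200. 196.]
scene table [205. 229.] 156 top z 0.027 topmid [0.67  0.303] ext [0.043 0.044] col [ 96.  96. 104.]
scene table [185. 267.] 483 top z 0.028 topmid [0.58  0.411] ext [0.097 0.097] col [205. 184. 142.]
scene table [292. 290.] 143 top z 0.018 topmid [0.353 0.282] ext [0.019 0.088] col [227. 190. 196.]
```

View pics/crop.png

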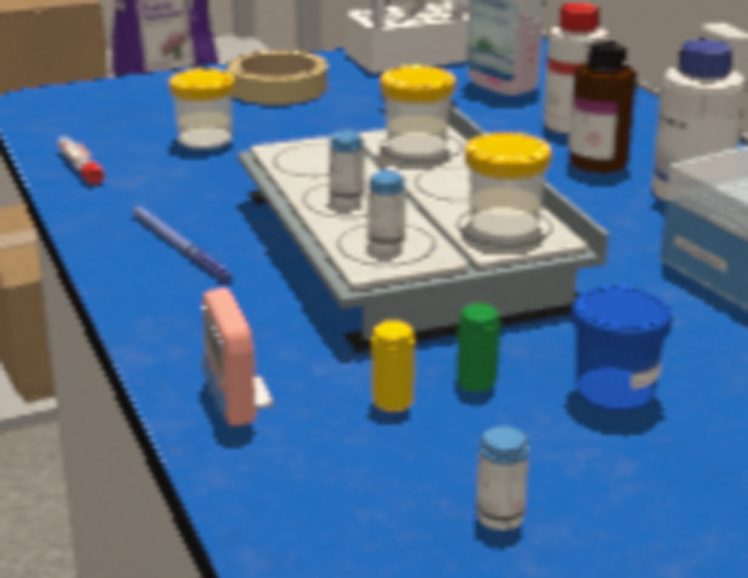

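The crop confirms it. The clear cup with the yellow lid and the clear vial with the blue cap match the row items, while the blue cup and the yellow and green vials are decoys. The cups' row is the back one with its middle place free, and the vials' row is the front one with its left (+y) place free. Next I'll plan the moves and check the wrist camera mount.

```bash
cat >> h.py <<'E'
def plan(p,yaw=None,n=None):
    """print cm shift/turn in tool axes to reach world p with tool down and jaw axis at world angle yaw (mod pi)"""
    s=read_state(); Rt=R.from_rotvec(s['eef_rot']); M=Rt.as_matrix()
    lin=M.T@(np.array(p)-s['tcp_pos'])*100
    tw=np.zeros(3)
    if yaw is not None:
        best=[]
        for y in(yaw,yaw+np.pi):
            Y=np.array([np.cos(y),np.sin(y),0]);X=np.array([0,0,-1.]);T=np.stack([X,Y,np.cross(X,Y)],1)
            best.append((Rt.inv()*R.from_matrix(T)).as_rotvec())
        best.sort(key=np.linalg.norm); tw=best[0]; print('alt turn',best[1].round(3))
    print('t',s['t'],'q',s['qpos'].round(2),'tcp',s['tcp_pos'].round(4),'jaw axis',M[:,1].round(3),'F',s['ft_force'].round(1),'w',s['grip_width'].round(4))
    print('lin',lin.round(2),'turn',tw.round(3),'rows',np.linalg.norm(lin)/4.17,np.linalg.norm(tw)/.125)
E
python3 - <<'E'
from h import *
s=read_state();K,p,M=cam('wrist');T=R.from_rotvec(s['eef_rot']).as_matrix()
print('K',K.round(1),'cam in tool',(T.T@(p-s['tcp_pos'])).round(4),'cam axes in tool\n',(T.T@M).round(3)); print(T.round(3))
plan([.474,.298,.2],-0.058)
E
```

```text
K [[329.8   0.  325.1]
 [  0.  329.8 200. ]
 [  0.    0.    1. ]] cam in tool [-0.1428  0.0007 -0.0804] cam axes in tool
 [[-0.     0.315 -0.949]
 [ 1.     0.001 -0.   ]
 [ 0.001 -0.949 -0.315]]
[[-0.001  0.436  0.9  ]
 [-0.002  0.9   -0.436]
 [-1.    -0.002  0.   ]]
alt turn [-1.964e+00 -2.000e-03  1.000e-03]Traceback (most recent call last):
  File "<stdin>", line 4, in <module>
  File "h.py", line 26, in plan
    print('t',s['t'],'q',s['qpos'].round(2),'tcp',s['tcp_pos'].round(4),'jaw axis',M[:,1].round(3),'F',s['ft_force'].round(1),'w',s['grip_width'].round(4))
                                                                                                                                  ^^^^^^^^^^^^^^^^^^^^^
AttributeError: 'float' object has no attribute 'round'
```

```bash
sed -i "s/s\['grip_width'\].round(4)/round(s['grip_width'],4)/" h.py
python3 - <<'E'
from h import *
plan([.5,.14,.3],-0.058)
E
```

```text
alt turn [-1.964e+00 -2.000e-03  1.000e-03]
t 0.1 q [ 1.12  0.26 -0.14  1.17 -0.    1.57] tcp [0.2285 0.472  0.2306] jaw axis [ 0.436  0.9   -0.002] F [ 0.3 -0.1 -0.5] w 0.0853
lin [ -6.91 -18.07  38.91] turn [1.178e+00 1.000e-03 2.000e-03] rows 10.419363299416847 9.42388281603889
```

servo_tool(
  series=[
    {"linear": [-3, -1.8, 3.9], "turn": [0.118, 0, 0]},
    {"linear": [-5, -3.6, 7.8], "turn": [0.236, 0, 0]},
    {"linear": [-6.9, -5.4, 11.7], "turn": [0.353, 0, 0]},
    {"linear": [-6.9, -7.2, 15.6], "turn": [0.471, 0, 0]},
    {"linear": [-6.9, -9, 19.5], "turn": [0.589, 0, 0]},
    {"linear": [-6.9, -10.8, 23.3], "turn": [0.707, 0, 0]},
    {"linear": [-6.9, -12.6, 27.2], "turn": [0.825, 0, 0]},
    {"linear": [-6.9, -14.5, 31.1], "turn": [0.942, 0, 0]},
    {"linear": [-6.9, -16.3, 35], "turn": [1.06, 0, 0]},
    {"linear": [-6.9, -18.1, 38.9], "turn": [1.178, 0, 0]},
  ],
)

```text
t: 0.93
tcp_pos: [0.4824, 0.1598, 0.2996]
eef_rot: [1.254, 1.178, -1.258]
ft_force: [-0.1, 1.1, -0.4]
grip_width: 0.0854
```

Run:
```python
from h import *
for i in range(3): capture('wrist')
im,d,W=cloud('wrist'); s=read_state(); print(s['tcp_pos'],abs(s['joint_vel']).max())
np.savez('w1.npz',im=im,W=W,d=d); save('w1.png',im)
def clusters(W,I,lo,hi):
    m=(W[...,2]>lo)&(W[...,2]<hi)&(W[...,0]>.2)&(W[...,0]<.68)&(abs(W[...,1])<.6)
    k,l,st,c=cv2.connectedComponentsWithStats(m.astype(np.uint8))
    for i in range(1,k):
        if st[i,4]<60: continue
        p=W[l==i]; (cx,cy),r=cv2.minEnclosingCircle(p[:,:2].astype(np.float32))
        print(c[i].round(),st[i,4],"z",np.nanmedian(p[:,2]).round(4),"mid",((p.min(0)+p.max(0))/2).round(4)[:2],"mean",p.mean(0).round(4)[:2],"mec",round(cx,4),round(cy,4),round(r,4),I[l==i].mean(0).round())
print('cups');clusters(W,im,.099,.112);print('vials');clusters(W,im,.088,.0985);print('table');clusters(W,im,.052,.066);
m=(W[...,2]>.035)&(W[...,2]<.05)&(W[...,0]>.4)&(W[...,0]<.7)&(W[...,1]<.2)
p=W[m]; print('shelf',p.min(0),p.max(0),np.median(p[:,2])); print(cv2.minAreaRect((p[:,:2]*1000).astype(np.float32)))
```

```text
[0.48186972 0.16074949 0.29917803] 0.04784847565617337
cups
[423. 212.] 2010 z 0.104 mid [0.5881 0.1063] mean [0.5877 0.1074] mec 0.5882 0.1059 0.0289 [246. 218.   7.]
[411. 330.] 1289 z 0.1039 mid [ 0.5789 -0.0492] mean [ 0.5775 -0.0484] mec 0.5791 -0.0497 0.0288 [242. 211.   7.]
vials
[409. 194.] 69 z 0.0962 mid [0.5781 0.1219] mean [0.5736 0.1262] mec 0.5781 0.1215 0.0219 [182. 161. 102.]
[344. 269.] 303 z 0.0946 mid [0.499  0.0343] mean [0.4988 0.036 ] mec 0.499 0.0343 0.0121 [118. 175. 217.]
[405. 311.] 123 z 0.0951 mid [ 0.5727 -0.0336] mean [ 0.5715 -0.0275] mec 0.5727 -0.0353 0.0225 [183. 163. 102.]
[344. 324.] 267 z 0.0945 mid [ 0.4949 -0.0431] mean [ 0.4947 -0.042 ] mec 0.4949 -0.0436 0.0121 [111. 169. 211.]
table
[307.  29.] 2533 z 0.0579 mid [0.4737 0.302 ] mean [0.4737 0.3025] mec 0.4737 0.3024 0.0287 [246. 220.  10.]
[453. 212.] 459 z 0.0558 mid [0.6386 0.0806] mean [0.6384 0.0852] mec 0.639 0.0806 0.0739 [132. 152. 165.]
[403. 188.] 107 z 0.0593 mid [0.5809 0.1156] mean [0.5758 0.1225] mec 0.5814 0.1142 0.0214 [211. 211. 197.]
[343. 250.] 99 z 0.0588 mid [0.4991 0.042 ] mean [0.4987 0.0438] mec 0.4991 0.0383 0.012 [170. 170. 162.]
[401. 297.] 175 z 0.0587 mid [ 0.5777 -0.0381] mean [ 0.5745 -0.0314] mec 0.5777 -0.0433 0.0229 [208. 209. 195.]
[343. 302.] 113 z 0.0593 mid [ 0.4948 -0.0363] mean [ 0.4949 -0.0345] mec 0.4949 -0.0399 0.012 [165. 165. 158.]
[254. 352.] 442 z 0.0612 mid [ 0.3624 -0.1135] mean [ 0.3634 -0.1102] mec 0.3633 -0.1137 0.0315 [220. 164. 149.]
[404. 379.] 226 z 0.0574 mid [ 0.5792 -0.182 ] mean [ 0.5811 -0.1782] mec 0.5792 -0.1805 0.0213 [ 32.  85. 183.]
shelf [ 0.43880244 -0.18765691  0.03501547] [0.64437981 0.16714843 0.04999925] 0.04602373578571192
((539.0635986328125, -10.753555297851562), (346.7165222167969, 183.25531005859375), 85.3608627319336)
```

View pics/w1.png

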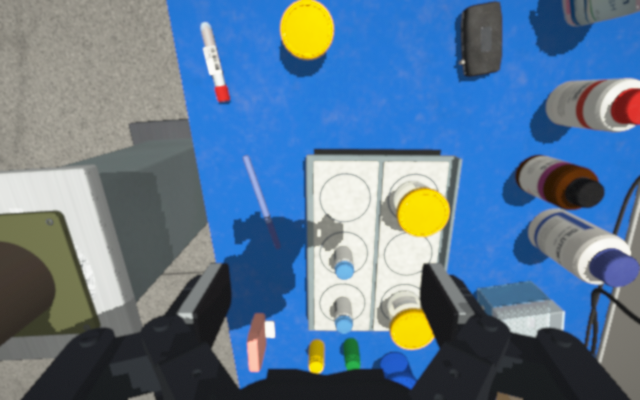

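The wrist view shows the two free rings at about (345,198) in the front-left and (408,254) in the back-middle. The loose cup's lid is at (307,29). Next I'll fit the rings on the mat plane.

```bash
cat > rings.py <<'E'
from h import *
from scipy.optimize import minimize
def ortho(im,K,p,M,z=.046,x0=.42,y0=-.13,w=250,h=330):
    # 1mm map: row -> x, col -> y
    gx,gy=np.meshgrid(x0+np.arange(w)/1000,y0+np.arange(h)/1000,indexing='ij')
    P=(np.stack([gx,gy,np.full_like(gx,z)],-1)-p)@M
    u=K[0,0]*P[...,0]/-P[...,2]+K[0,2]; v=-K[1,1]*P[...,1]/-P[...,2]+K[1,2]
    g=cv2.cvtColor(im,cv2.COLOR_RGB2GRAY).astype(np.float32)
    return cv2.remap(g,u.astype(np.float32),v.astype(np.float32),cv2.INTER_CUBIC)
def fit(im,K,p,M,guess):
    O=ortho(im,K,p,M); B=cv2.GaussianBlur(O,(0,0),9)-O  # dark thin = positive
    B=np.clip(B,0,30)
    th=np.linspace(0,2*np.pi,180)
    def score(c,r=.0325):
        x=(c[0]+r*np.cos(th)-.42)*1000; y=(c[1]+r*np.sin(th)+.13)*1000
        return -cv2.remap(cv2.GaussianBlur(B,(0,0),1.0),y.astype(np.float32)[None],x.astype(np.float32)[None],cv2.INTER_LINEAR).mean()
    out=[]
    for g in guess:
        best=min(((score((g[0]+a/1000,g[1]+b/1000)),g[0]+a/1000,g[1]+b/1000) for a in range(-12,13) for b in range(-12,13)))
        r=minimize(score,best[1:],method='Nelder-Mead',options=dict(initial_simplex=[best[1:],(best[1]+.002,best[2]),(best[1],best[2]+.002)]))
        out.append((r.x,r.fun))
    return O,out
E
python3 - <<'E'
from rings import *
D=np.load('w1.npz');K,p,M=cam('wrist')
G=[(.503,.112),(.584,.029),(.499,.034),(.495,-.043)]
O,o=fit(D['im'],K,p,M,G)
for r,f in o: print(r.round(4),round(f,2))
c=cv2.cvtColor(np.clip(O,0,255).astype(np.uint8),cv2.COLOR_GRAY2RGB)
c=cv2.resize(c,None,fx=2,fy=2)
for r,f in o: cv2.circle(c,(int((r[1]+.13)*2000),int((r[0]-.42)*2000)),65,(255,0,0),1)
save('ortho.png',c)
plan([.474,.302,.10],-.058)
E
```

```text
[0.5037 0.1111] -15.29
[0.5855 0.0281] -12.91
[0.5118 0.0302] -14.89
[ 0.4932 -0.0448] -11.7
alt turn [ 3.14e+00  4.00e-03 -3.00e-03]
t 1.1333 q [ 0.32  0.21 -0.02  1.34 -0.    1.95] tcp [0.4819 0.1607 0.2992] jaw axis [ 0.998 -0.06  -0.002] F [-0.2 -0.3 -0.4] w 0.0856
lin [ 19.9   -1.58 -14.09] turn [-0.002  0.002  0.002] rows 5.858662204696566 0.02840709100843044
```

View pics/ortho.png

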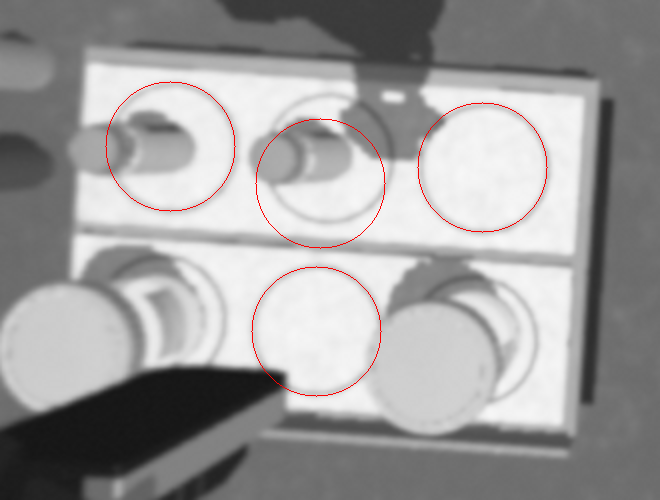

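servo_tool(
  series=[
    {"linear": [2, -0.3, -3.2], "turn": [0, 0, 0]},
    {"linear": [5, -0.7, -6.2], "turn": [0, 0, 0]},
    {"linear": [8, -1.1, -9.2], "turn": [0, 0, 0]},
    {"linear": [11, -1.5, -12.0], "turn": [0, 0, 0]},
    {"linear": [14, -1.6, -14.1], "turn": [0, 0, 0]},
    {"linear": [17, -1.6, -14.1], "turn": [0, 0, 0]},
    {"linear": [19, -1.6, -14.1], "turn": [0, 0, 0]},
    {"linear": [19, -1.6, -14.1], "turn": [0, 0, 0]},
    {"linear": [19, -1.6, -14.1], "turn": [0, 0, 0]},
    {"linear": [19, -1.6, -14.1], "turn": [0, 0, 0]},
  ],
)

```text
t: 1.97
tcp_pos: [0.4739, 0.3033, 0.1103]
eef_rot: [1.251, 1.182, -1.253]
ft_force: [-0.7, 0.2, 0.6]
grip_width: 0.0857
```

Run:
```python
from h import *
im,d,W=cloud('wrist'); save('w2.png',im)
m=(W[...,2]>.052)&(W[...,2]<.064)&(im[...,0]>180)&(im[...,2]<90)
p=W[m]; print(len(p),(p.min(0)+p.max(0))/2,np.ptp(p,0),cv2.minEnclosingCircle(p[:,:2].astype(np.float32)))
plan([.474,.302,.028],-.058)
```

```text
5392 [0.4726516  0.30497689 0.05637733] [0.05520064 0.05305561 0.00866839] ((0.47305962443351746, 0.3029674291610718), 0.028699075803160667)
alt turn [ 3.141 -0.     0.   ]
t 2.0167 q [ 0.57  0.4  -0.26  0.91  0.    2.2 ] tcp [0.4746 0.3033 0.1109] jaw axis [ 0.998 -0.059  0.   ] F [ 0.  -0.2 -0.2] w 0.0852
lin [ 8.29 -0.05  0.13] turn [-0.001 -0.    -0.   ] rows 1.9888345988998402 0.007692633126951215
```

servo_tool(
  series=[
    {"linear": [2, -0.1, 0], "turn": [0, 0, 0]},
    {"linear": [4, -0.1, 0], "turn": [0, 0, 0]},
    {"linear": [6, -0.1, 0], "turn": [0, 0, 0]},
    {"linear": [7.5, -0.1, 0], "turn": [0, 0, 0]},
    {"linear": [8.3, -0.1, 0], "turn": [0, 0, 0]},
    {"linear": [8.3, -0.1, 0], "turn": [0, 0, 0]},
    {"linear": [8.3, -0.1, 0], "turn": [0, 0, 0]},
    {"linear": [8.3, -0.1, 0], "turn": [0, 0, 0]},
    {"linear": [8.3, -0.1, 0], "turn": [0, 0, 0]},
    {"linear": [8.3, -0.1, 0], "turn": [0, 0, 0]},
  ],
)

```text
t: 2.85
tcp_pos: [0.4745, 0.3039, 0.0291]
eef_rot: [1.255, 1.18, -1.25]
ft_force: [-1.1, -0.2, 0.3]
grip_width: 0.0853
```

servo_tool(
  series=[
    {"linear": [0, 0, 0], "turn": [0, 0, 0]},
    {"linear": [0, 0, 0], "turn": [0, 0, 0]},
    {"linear": [0, 0, 0], "turn": [0, 0, 0]},
    {"linear": [0, 0, 0], "turn": [0, 0, 0]},
    {"linear": [0, 0, 0], "turn": [0, 0, 0]},
    {"linear": [0, 0, 0], "turn": [0, 0, 0]},
    {"linear": [0, 0, 0], "turn": [0, 0, 0]},
    {"linear": [0, 0, 0], "turn": [0, 0, 0]},
    {"linear": [0, 0, 0], "turn": [0, 0, 0]},
    {"linear": [0, 0, 0], "turn": [0, 0, 0]},
  ],
  gripper=0.4,
  newtons=25,
)

```text
t: 3.68
tcp_pos: [0.4747, 0.3043, 0.0298]
eef_rot: [1.255, 1.181, -1.249]
ft_force: [-0.7, 0.6, 6.0]
grip_width: 0.0546
```

Run:
```python
from h import *
for i in range(4): im,d=capture('wrist')
save('w3.png',im)
plan([.474,.302,.15],-.058)
```

```text
alt turn [ 3.141 -0.004  0.004]
t 3.8833 q [ 0.57  0.48 -0.37  0.72  0.    2.2 ] tcp [0.4748 0.3043 0.0299] jaw axis [ 0.998 -0.059  0.003] F [-1.   0.1  5.4] w 0.0541
lin [-12.01  -0.03   0.2 ] turn [-0.001 -0.002 -0.003] rows 2.8813118555449773 0.02981213187215047
```

View pics/w3.png

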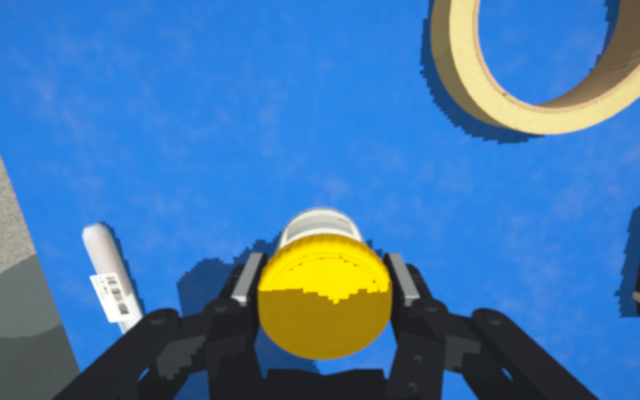

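The cup is centred between the pads. Lifting it now.

servo_tool(
  series=[
    {"linear": [-1, 0, 0], "turn": [0, 0, 0]},
    {"linear": [-3, 0, 0], "turn": [0, 0, 0]},
    {"linear": [-5.5, 0, 0], "turn": [0, 0, 0]},
    {"linear": [-8, 0, 0], "turn": [0, 0, 0]},
    {"linear": [-10.5, 0, 0], "turn": [0, 0, 0]},
    {"linear": [-13, 0, 0], "turn": [0, 0, 0]},
    {"linear": [-15, 0, 0], "turn": [0, 0, 0]},
    {"linear": [-16, 0, 0], "turn": [0, 0, 0]},
    {"linear": [-16, 0, 0], "turn": [0, 0, 0]},
    {"linear": [-16, 0, 0], "turn": [0, 0, 0]},
  ],
)

```text
t: 4.72
tcp_pos: [0.4743, 0.3039, 0.1897]
eef_rot: [1.256, 1.18, -1.249]
ft_force: [-0.6, 0.3, -0.8]
grip_width: 0.0542
```

Run:
```python
from h import *
s=read_state(); im,d,W=cloud('wrist'); save('w4.png',im); T=R.from_rotvec(s['eef_rot']).as_matrix()
L=(W-s['tcp_pos'])@T
m=(im[...,0]>180)&(im[...,2]<90)&(abs(L[...,0])<.06)&(abs(L[...,1])<.05)&(abs(L[...,2])<.05)
p=L[m]; q=p[p[:,0]<p[:,0].min()+.006]
print('lid in tool: top',np.percentile(p[:,0],[1,50,99]).round(4),'mid',((q.min(0)+q.max(0))/2).round(4),np.ptp(q,0).round(4),cv2.minEnclosingCircle(q[:,1:].astype(np.float32)))
A=np.c_[q[:,1:],np.ones(len(q))]; print('tilt',np.linalg.lstsq(A,q[:,0],rcond=None)[0].round(4))
plan([.5855,.0281,.14],-.055)
```

```text
lid in tool: top [-0.0309 -0.0287 -0.0207] mid [-0.029   0.0003 -0.0134] [0.006  0.0525 0.0271] ((0.0002727275714278221, -0.00821073167026043), 0.02636689506471157)
tilt [ 0.0427 -0.0207 -0.0291]
alt turn [ 3.138e+00 -2.000e-03  2.000e-03]
t 4.7667 q [ 0.57  0.34 -0.13  1.09  0.    2.2 ] tcp [0.4737 0.3035 0.1888] jaw axis [ 0.998 -0.059  0.001] F [ 0.3 -0.5 -1.3] w 0.0544
lin [ 4.85 12.77 26.84] turn [-0.004 -0.001 -0.001] rows 7.2227872908951145 0.034434274988380274
```

servo_tool(
  series=[
    {"linear": [0, 1.6, 3.4], "turn": [0, 0, 0]},
    {"linear": [0, 3.2, 6.7], "turn": [0, 0, 0]},
    {"linear": [0, 4.8, 10.1], "turn": [0, 0, 0]},
    {"linear": [0, 6.4, 13.4], "turn": [0, 0, 0]},
    {"linear": [0, 8, 16.7], "turn": [0, 0, 0]},
    {"linear": [0, 9.6, 20.1], "turn": [0, 0, 0]},
    {"linear": [0, 11.2, 23.4], "turn": [0, 0, 0]},
    {"linear": [0, 12.2, 25.7], "turn": [0, 0, 0]},
    {"linear": [0, 12.8, 26.8], "turn": [0, 0, 0]},
    {"linear": [0, 12.8, 26.8], "turn": [0, 0, 0]},
  ],
)

```text
t: 5.6
tcp_pos: [0.5857, 0.0259, 0.1865]
eef_rot: [1.255, 1.18, -1.256]
ft_force: [0.0, -0.0, -0.2]
grip_width: 0.0541
```

Run:
```python
from h import *
capture('wrist');capture('wrist')
s=read_state(); im,d,W=cloud('wrist'); save('w5.png',im); T=R.from_rotvec(s['eef_rot']).as_matrix()
L=(W-s['tcp_pos'])@T
m=(im[...,0].astype(int)-im[...,2]>60)&(L[...,0]<-.024)&(L[...,0]>-.036)&(abs(L[...,1])<.032)&(abs(L[...,2])<.04)
p=L[m]; print(len(p),'lid x',np.percentile(p[:,0],[2,50,98]).round(4),'mid',((p.min(0)+p.max(0))/2).round(4),np.ptp(p,0).round(4),cv2.minEnclosingCircle(p[:,1:].astype(np.float32)))
plan([.5855,.0291,.085],-.055)
```

```text
12848 lid x [-0.0308 -0.0289 -0.0259] mid [-0.0281  0.0007  0.001 ] [0.0082 0.0544 0.0565] ((0.00047506921691820025, 0.0011583184823393822), 0.028871500864624977)
alt turn [3.138e+00 2.000e-03 3.000e-03]
t 5.75 q [ 0.05  0.38 -0.07  1.12  0.    1.68] tcp [0.5847 0.0294 0.1875] jaw axis [ 0.998 -0.058 -0.001] F [ 0.4  0.5 -0.1] w 0.0543
lin [10.25  0.1   0.04] turn [-0.003 -0.002  0.001] rows 2.456965966211914 0.031073082888372995
```

servo_tool(
  series=[
    {"linear": [2, 0.05, 0], "turn": [0, 0, 0]},
    {"linear": [4, 0.05, 0], "turn": [0, 0, 0]},
    {"linear": [6, 0.05, 0], "turn": [0, 0, 0]},
    {"linear": [8, 0.05, 0], "turn": [0, 0, 0]},
    {"linear": [9.5, 0.05, 0], "turn": [0, 0, 0]},
    {"linear": [10.3, 0.05, 0], "turn": [0, 0, 0]},
    {"linear": [10.7, 0.05, 0], "turn": [0, 0, 0]},
    {"linear": [11, 0.05, 0], "turn": [0, 0, 0]},
    {"linear": [11.1, 0.05, 0], "turn": [0, 0, 0]},
    {"linear": [11.1, 0.05, 0], "turn": [0, 0, 0]},
  ],
)

```text
t: 6.58
tcp_pos: [0.5855, 0.0299, 0.0771]
eef_rot: [1.253, 1.183, -1.251]
ft_force: [0.1, 0.0, -1.2]
grip_width: 0.0541
```

Run:
```python
from h import *
capture('wrist')
plan([.585,.0291,.0755],-.055)
```

```text
alt turn [ 3.139e+00 -0.000e+00  3.000e-03]
t 6.6333 q [ 0.05  0.47 -0.25  0.86  0.    1.68] tcp [0.5857 0.0298 0.0773] jaw axis [ 0.998 -0.058  0.   ] F [ 1.1 -0.1 -0.6] w 0.0542
lin [ 0.18 -0.07  0.07] turn [-0.003 -0.002 -0.   ] rows 0.04847785734979653 0.028973204056191793
```

servo_tool(
  series=[
    {"linear": [0.05, -0.05, 0.07], "turn": [0, 0, 0]},
    {"linear": [0.1, -0.05, 0.07], "turn": [0, 0, 0]},
    {"linear": [0.15, -0.05, 0.07], "turn": [0, 0, 0]},
    {"linear": [0.18, -0.05, 0.07], "turn": [0, 0, 0]},
    {"linear": [0.2, -0.05, 0.07], "turn": [0, 0, 0]},
    {"linear": [0.2, -0.05, 0.07], "turn": [0, 0, 0]},
    {"linear": [0.2, -0.05, 0.07], "turn": [0, 0, 0]},
    {"linear": [0.2, -0.05, 0.07], "turn": [0, 0, 0]},
    {"linear": [0.2, -0.05, 0.07], "turn": [0, 0, 0]},
    {"linear": [0.2, -0.05, 0.07], "turn": [0, 0, 0]},
  ],
)

```text
t: 7.47
tcp_pos: [0.5855, 0.0291, 0.0759]
eef_rot: [1.254, 1.182, -1.25]
ft_force: [-1.7, 0.3, 5.6]
grip_width: 0.0543
```

servo_tool(
  series=[
    {"linear": [0, 0, 0], "turn": [0, 0, 0]},
    {"linear": [0, 0, 0], "turn": [0, 0, 0]},
    {"linear": [0, 0, 0], "turn": [0, 0, 0]},
    {"linear": [0, 0, 0], "turn": [0, 0, 0]},
    {"linear": [0, 0, 0], "turn": [0, 0, 0]},
    {"linear": [0, 0, 0], "turn": [0, 0, 0]},
    {"linear": [0, 0, 0], "turn": [0, 0, 0]},
    {"linear": [0, 0, 0], "turn": [0, 0, 0]},
    {"linear": [0, 0, 0], "turn": [0, 0, 0]},
    {"linear": [0, 0, 0], "turn": [0, 0, 0]},
  ],
  gripper=1.0,
)

```text
t: 8.3
tcp_pos: [0.5855, 0.0291, 0.0759]
eef_rot: [1.254, 1.182, -1.25]
ft_force: [-0.0, 0.2, -0.4]
grip_width: 0.0855
```

servo_tool(
  series=[
    {"linear": [-1, 0, 0], "turn": [0, 0, 0]},
    {"linear": [-3, 0, 0], "turn": [0, 0, 0]},
    {"linear": [-5, 0, 0], "turn": [0, 0, 0]},
    {"linear": [-8, 0, 0], "turn": [0, 0, 0]},
    {"linear": [-11, 0, 0], "turn": [0, 0, 0]},
    {"linear": [-14, 0, -2], "turn": [0, 0, 0]},
    {"linear": [-17, 0, -4], "turn": [0, 0, 0]},
    {"linear": [-18, 0, -6], "turn": [0, 0, 0]},
    {"linear": [-18, 0, -6], "turn": [0, 0, 0]},
    {"linear": [-18, 0, -6], "turn": [0, 0, 0]},
  ],
)

```text
t: 9.13
tcp_pos: [0.5893, 0.0894, 0.2575]
eef_rot: [1.254, 1.181, -1.246]
ft_force: [-0.3, -0.3, 0.1]
grip_width: 0.0857
```

```bash
cat > cl.py <<'E'
from rings import *
def clusters(W,I,lo,hi,a=100):
    m=(W[...,2]>lo)&(W[...,2]<hi)&(W[...,0]>.2)&(W[...,0]<.68)&(abs(W[...,1])<.6)
    k,l,st,c=cv2.connectedComponentsWithStats(m.astype(np.uint8))
    for i in range(1,k):
        if st[i,4]<a: continue
        p=W[l==i]; (cx,cy),r=cv2.minEnclosingCircle(p[:,:2].astype(np.float32))
        print(c[i].round(),st[i,4],"z",np.nanmedian(p[:,2]).round(4),"mec",round(cx,4),round(cy,4),round(r,4),I[l==i].mean(0).round())
E
python3 - <<'E'
from cl import *
capture('wrist');capture('wrist')
K,p,M=cam('wrist');im,d,W=cloud('wrist');save('w6.png',im)
print('cups');clusters(W,im,.099,.112);print('vials');clusters(W,im,.091,.0985)
O,o=fit(im,K,p,M,[(.5037,.1111),(.585,.028)])
for r,f in o: print(r.round(4),round(f,2))
plan([.454,-.278,.2],-.058)
E
```

```text
cups
[324. 163.] 2989 z 0.104 mec 0.5886 0.1056 0.029 [248. 221.  10.]
[324. 241.] 2413 z 0.1039 mec 0.584 0.0279 0.0288 [181. 150.  13.]
[325. 308.] 1979 z 0.1039 mec 0.5807 -0.0501 0.0291 [244. 214.   8.]
vials
[240. 237.] 375 z 0.0947 mec 0.4992 0.0337 0.012 [ 65. 102. 131.]
[326. 287.] 136 z 0.0958 mec 0.5823 -0.0414 0.0271 [189. 167. 103.]
[246. 303.] 314 z 0.0946 mec 0.495 -0.0445 0.0119 [ 60.  94. 121.]
[0.5049 0.1104] -17.81
[0.5737 0.0331] -13.62
alt turn [3.141e+00 2.000e-03 2.000e-03]
t 9.2833 q [0.15 0.37 0.09 1.29 0.   1.78] tcp [0.5879 0.0878 0.255 ] jaw axis [ 0.998 -0.059 -0.001] F [-0.9 -0.4 -0.7] w 0.085
lin [  5.46 -11.22  37.31] turn [-0.001 -0.001  0.001] rows 9.43413824266083 0.015453533676792084
```

View pics/w6.png

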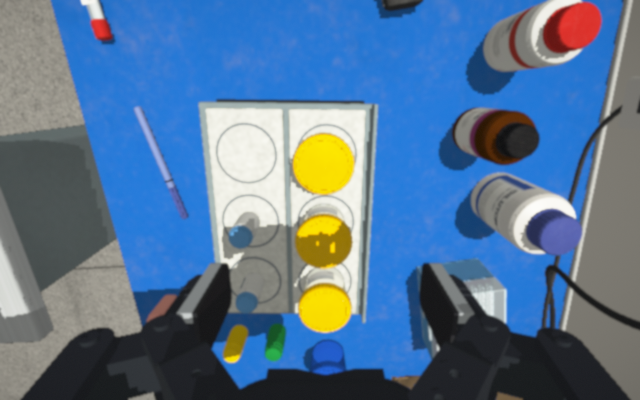

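The cup in the back row is upright at (0.584, 0.028), about 1.5 mm from its ring fit. Next, the vial.

servo_tool(
  series=[
    {"linear": [0, -1.2, 4], "turn": [0, 0, 0]},
    {"linear": [0, -2.4, 8], "turn": [0, 0, 0]},
    {"linear": [1, -3.6, 12], "turn": [0, 0, 0]},
    {"linear": [2, -4.8, 16], "turn": [0, 0, 0]},
    {"linear": [3, -6, 20], "turn": [0, 0, 0]},
    {"linear": [4, -7.2, 24], "turn": [0, 0, 0]},
    {"linear": [5, -8.4, 28], "turn": [0, 0, 0]},
    {"linear": [5.5, -9.6, 32], "turn": [0, 0, 0]},
    {"linear": [5.5, -10.8, 36], "turn": [0, 0, 0]},
    {"linear": [5.5, -11.2, 37.3], "turn": [0, 0, 0]},
  ],
  gripper=0.65,
)

```text
t: 10.12
tcp_pos: [0.4506, -0.2816, 0.1979]
eef_rot: [1.254, 1.183, -1.259]
ft_force: [-0.8, 0.3, 0.3]
grip_width: 0.0558
```

Run:
```python
from cl import *
for i in range(3): capture('wrist')
im,d,W=cloud('wrist');save('w7.png',im)
clusters(W,im,.043,.054)
plan([.454,-.278,.1],-.058)
```

```text
[204.  24.] 240 z 0.0496 mec 0.3618 -0.1373 0.0152 [172. 116. 106.]
[380.  33.] 748 z 0.0488 mec 0.5052 -0.1569 0.0123 [ 54. 186.  96.]
[312.  37.] 738 z 0.0487 mec 0.4497 -0.1557 0.0123 [247. 235.  22.]
[437.  85.] 129 z 0.0509 mec 0.5589 -0.2006 0.023 [ 29.  70. 144.]
[549. 227.] 1617 z 0.0486 mec 0.669 -0.3521 0.1071 [107.  89.  65.]
[328. 181.] 515 z 0.0488 mec 0.4555 -0.2775 0.0122 [126. 198. 238.]
alt turn [3.138 0.005 0.005]
t 10.3167 q [-0.55  0.29 -0.18  1.1   0.    1.08] tcp [ 0.4528 -0.2784  0.1987] jaw axis [ 0.998 -0.061 -0.003] F [-0.8  0.9 -0.7] w 0.0557
lin [ 9.87  0.15 -0.02] turn [-0.003 -0.003  0.003] rows 2.366279722463585 0.04300771508905482
```

servo_tool(
  series=[
    {"linear": [3, 0.28, -0.1], "turn": [0, 0, 0]},
    {"linear": [6, 0.28, -0.1], "turn": [0, 0, 0]},
    {"linear": [9, 0.28, -0.1], "turn": [0, 0, 0]},
    {"linear": [12, 0.28, -0.1], "turn": [0, 0, 0]},
    {"linear": [14.5, 0.28, -0.1], "turn": [0, 0, 0]},
    {"linear": [16.5, 0.28, -0.1], "turn": [0, 0, 0]},
    {"linear": [18, 0.28, -0.1], "turn": [0, 0, 0]},
    {"linear": [18.4, 0.28, -0.1], "turn": [0, 0, 0]},
    {"linear": [18.4, 0.28, -0.1], "turn": [0, 0, 0]},
    {"linear": [18.4, 0.28, -0.1], "turn": [0, 0, 0]},
  ],
)

```text
t: 11.15
tcp_pos: [0.4556, -0.2764, 0.015]
eef_rot: [1.254, 1.184, -1.254]
ft_force: [0.5, -0.6, 0.2]
grip_width: 0.0552
```

servo_tool(
  series=[
    {"linear": [0, 0, 0], "turn": [0, 0, 0]},
    {"linear": [0, 0, 0], "turn": [0, 0, 0]},
    {"linear": [0, 0, 0], "turn": [0, 0, 0]},
    {"linear": [0, 0, 0], "turn": [0, 0, 0]},
    {"linear": [0, 0, 0], "turn": [0, 0, 0]},
    {"linear": [0, 0, 0], "turn": [0, 0, 0]},
    {"linear": [0, 0, 0], "turn": [0, 0, 0]},
    {"linear": [0, 0, 0], "turn": [0, 0, 0]},
    {"linear": [0, 0, 0], "turn": [0, 0, 0]},
    {"linear": [0, 0, 0], "turn": [0, 0, 0]},
  ],
  gripper=0.1,
  newtons=25,
)

```text
t: 11.98
tcp_pos: [0.4566, -0.2769, 0.0163]
eef_rot: [1.255, 1.182, -1.253]
ft_force: [0.3, 0.4, 7.4]
grip_width: 0.0236
```

servo_tool(
  series=[
    {"linear": [-1, 0, 0], "turn": [0, 0, 0]},
    {"linear": [-3, 0, 0], "turn": [0, 0, 0]},
    {"linear": [-5.5, 0, 0], "turn": [0, 0, 0]},
    {"linear": [-8, 0, 0], "turn": [0, 0, 0]},
    {"linear": [-10.5, 0, 0], "turn": [0, 0, 0]},
    {"linear": [-13, 0, 0], "turn": [0, 0, 0]},
    {"linear": [-15.5, 0, 0], "turn": [0, 0, 0]},
    {"linear": [-17, 0, 0], "turn": [0, 0, 0]},
    {"linear": [-17, 0, 0], "turn": [0, 0, 0]},
    {"linear": [-17, 0, 0], "turn": [0, 0, 0]},
  ],
)

```text
t: 12.82
tcp_pos: [0.4571, -0.2777, 0.1874]
eef_rot: [1.255, 1.18, -1.252]
ft_force: [-0.1, 0.6, -1.6]
grip_width: 0.0239
```

```bash
cat > held.py <<'E'
from cl import *
s=read_state(); im,d,W=cloud('wrist'); T=R.from_rotvec(s['eef_rot']).as_matrix(); save('held.png',im)
L=(W-s['tcp_pos'])@T
m=(im[...,2].astype(int)-im[...,0]>30)&(L[...,0]<-.02)&(L[...,0]>-.045)&(abs(L[...,1])<.016)&(abs(L[...,2])<.02)
p=L[m]; x=np.percentile(p[:,0],[2,20,50,98]); q=p[p[:,0]<x[1]+.004]
print(len(q),'cap x',x.round(4),'mid',((q.min(0)+q.max(0))/2).round(4),np.ptp(q,0).round(4),cv2.minEnclosingCircle(q[:,1:].astype(np.float32)))
plan([.5043,.1108,.186],-.058)
E
python3 held.py
```

```text
2308 cap x [-0.0346 -0.0331 -0.0325 -0.0262] mid [-0.0369  0.0008  0.0009] [0.0155 0.0278 0.0224] ((0.0005552698858082294, 0.004718382842838764), 0.015140190720558167)
alt turn [3.139e+00 1.000e-03 4.000e-03]
t 12.8667 q [-0.55  0.3  -0.2   1.07  0.    1.08] tcp [ 0.4563 -0.2772  0.1861] jaw axis [ 0.998 -0.06  -0.001] F [-1.   0.3 -0.2] w 0.0237
lin [  0.1    2.45 -39.02] turn [-0.002 -0.002  0.001] rows 9.374628120034531 0.027118000055783704
```

servo_tool(
  series=[
    {"linear": [0, 0.3, -4], "turn": [0, 0, 0]},
    {"linear": [0, 0.5, -8], "turn": [0, 0, 0]},
    {"linear": [0, 0.8, -12], "turn": [0, 0, 0]},
    {"linear": [0, 1, -16], "turn": [0, 0, 0]},
    {"linear": [0, 1.3, -20], "turn": [0, 0, 0]},
    {"linear": [0, 1.5, -24], "turn": [0, 0, 0]},
    {"linear": [0, 1.8, -28], "turn": [0, 0, 0]},
    {"linear": [0, 2, -32], "turn": [0, 0, 0]},
    {"linear": [0, 2.3, -36], "turn": [0, 0, 0]},
    {"linear": [0, 2.5, -39], "turn": [0, 0, 0]},
  ],
)

```text
t: 13.7
tcp_pos: [0.5035, 0.1134, 0.1852]
eef_rot: [1.252, 1.185, -1.254]
ft_force: [-0.1, -0.1, -0.4]
grip_width: 0.024
```

```bash
python3 - <<'E'
from h import *
for i in range(4): capture('wrist')
E
python3 held.py
```

```text
2193 cap x [-0.0338 -0.0331 -0.0325 -0.0263] mid [-0.032   0.0007  0.0008] [0.0058 0.0235 0.022 ] ((0.000729552935808897, 0.0005608424544334412), 0.0121535025537014)
alt turn [3.14e+00 6.00e-03 1.00e-03]
t 13.95 q [ 0.21  0.27 -0.25  1.06  0.    1.84] tcp [0.5035 0.1101 0.1856] jaw axis [ 0.998 -0.06  -0.004] F [ 0.9 -0.8 -0.4] w 0.0235
lin [-0.04  0.07 -0.08] turn [-0.002 -0.001  0.004] rows 0.02756660383472981 0.03412140968818914
```

View pics/held.png

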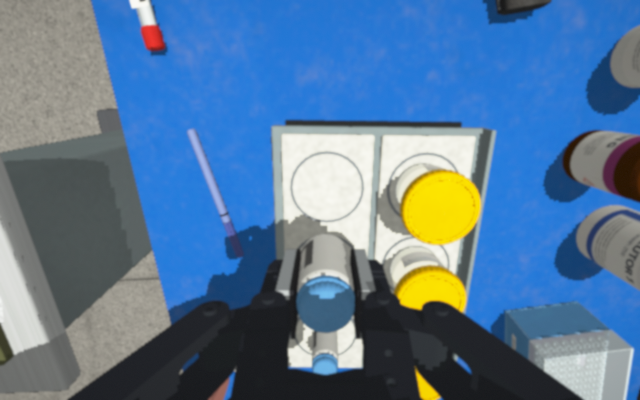

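The vial hangs upright between the pads at (326,300), with its empty ring at (327,187). Rechecking the ring from here.

Run:
```python
from cl import *
K,p,M=cam('wrist');im,d=capture('wrist')
O,o=fit(im,K,p,M,[(.5043,.1108)]);print(o)
plan([.5036,.1115,.062])
```

```text
[(array([0.50481403, 0.10992419]), np.float64(-17.047853469848633))]
t 14.0 q [ 0.21  0.27 -0.25  1.06  0.    1.85] tcp [0.5037 0.1096 0.1859] jaw axis [ 0.998 -0.061 -0.003] F [ 0.1 -0.3 -0. ] w 0.0236
lin [12.39  0.02 -0.18] turn [0. 0. 0.] rows 2.97101022596974 0.0
```

servo_tool(
  series=[
    {"linear": [2.5, 0, -0.15], "turn": [0, 0, 0]},
    {"linear": [5, 0, -0.15], "turn": [0, 0, 0]},
    {"linear": [7.5, 0, -0.15], "turn": [0, 0, 0]},
    {"linear": [9.5, 0, -0.15], "turn": [0, 0, 0]},
    {"linear": [11, 0, -0.15], "turn": [0, 0, 0]},
    {"linear": [11.7, 0, -0.15], "turn": [0, 0, 0]},
    {"linear": [12, 0, -0.15], "turn": [0, 0, 0]},
    {"linear": [12.1, 0, -0.15], "turn": [0, 0, 0]},
    {"linear": [12.1, 0, -0.15], "turn": [0, 0, 0]},
    {"linear": [12.1, 0, -0.15], "turn": [0, 0, 0]},
  ],
)

```text
t: 14.83
tcp_pos: [0.5044, 0.1111, 0.0659]
eef_rot: [1.255, 1.181, -1.255]
ft_force: [0.0, 0.6, -0.6]
grip_width: 0.024
```

servo_tool(
  series=[
    {"linear": [0.1, -0.05, 0], "turn": [0, 0, 0]},
    {"linear": [0.2, -0.05, 0], "turn": [0, 0, 0]},
    {"linear": [0.25, -0.05, 0], "turn": [0, 0, 0]},
    {"linear": [0.3, -0.05, 0], "turn": [0, 0, 0]},
    {"linear": [0.35, -0.05, 0], "turn": [0, 0, 0]},
    {"linear": [0.35, -0.05, 0], "turn": [0, 0, 0]},
    {"linear": [0.35, -0.05, 0], "turn": [0, 0, 0]},
    {"linear": [0.35, -0.05, 0], "turn": [0, 0, 0]},
    {"linear": [0.35, -0.05, 0], "turn": [0, 0, 0]},
    {"linear": [0.35, -0.05, 0], "turn": [0, 0, 0]},
  ],
)

```text
t: 15.67
tcp_pos: [0.5039, 0.1112, 0.0624]
eef_rot: [1.255, 1.182, -1.255]
ft_force: [-0.9, 0.4, 0.2]
grip_width: 0.0237
```

servo_tool(
  series=[
    {"linear": [0.05, 0, 0], "turn": [0, 0, 0]},
    {"linear": [0.08, 0, 0], "turn": [0, 0, 0]},
    {"linear": [0.1, 0, 0], "turn": [0, 0, 0]},
    {"linear": [0.12, 0, 0], "turn": [0, 0, 0]},
    {"linear": [0.15, 0, 0], "turn": [0, 0, 0]},
    {"linear": [0.15, 0, 0], "turn": [0, 0, 0]},
    {"linear": [0.15, 0, 0], "turn": [0, 0, 0]},
    {"linear": [0.15, 0, 0], "turn": [0, 0, 0]},
    {"linear": [0.15, 0, 0], "turn": [0, 0, 0]},
    {"linear": [0.15, 0, 0], "turn": [0, 0, 0]},
  ],
)

```text
t: 16.5
tcp_pos: [0.5039, 0.1113, 0.0622]
eef_rot: [1.256, 1.181, -1.254]
ft_force: [-3.4, 0.3, 10.4]
grip_width: 0.0239
```

servo_tool(
  series=[
    {"linear": [0, 0, 0], "turn": [0, 0, 0]},
    {"linear": [0, 0, 0], "turn": [0, 0, 0]},
    {"linear": [0, 0, 0], "turn": [0, 0, 0]},
    {"linear": [0, 0, 0], "turn": [0, 0, 0]},
    {"linear": [0, 0, 0], "turn": [0, 0, 0]},
    {"linear": [0, 0, 0], "turn": [0, 0, 0]},
    {"linear": [0, 0, 0], "turn": [0, 0, 0]},
    {"linear": [0, 0, 0], "turn": [0, 0, 0]},
    {"linear": [0, 0, 0], "turn": [0, 0, 0]},
    {"linear": [0, 0, 0], "turn": [0, 0, 0]},
  ],
  gripper=0.6,
)

```text
t: 17.33
tcp_pos: [0.5039, 0.1113, 0.0622]
eef_rot: [1.256, 1.181, -1.254]
ft_force: [0.0, -0.2, -0.0]
grip_width: 0.0515
```

servo_tool(
  series=[
    {"linear": [-1, 0, 0], "turn": [0, 0, 0]},
    {"linear": [-3, 0, 0], "turn": [0, 0, 0]},
    {"linear": [-5, 0, 0], "turn": [0, 0, 0]},
    {"linear": [-8, 0, 0], "turn": [0, 0, 0]},
    {"linear": [-11, 0, 0], "turn": [0, 0, 0]},
    {"linear": [-14, 0, -1], "turn": [0, 0, 0]},
    {"linear": [-17, 0, -2], "turn": [0, 0, 0]},
    {"linear": [-20, 0, -3], "turn": [0, 0, 0]},
    {"linear": [-20, 0, -4], "turn": [0, 0, 0]},
    {"linear": [-20, 0, -4], "turn": [0, 0, 0]},
  ],
)

```text
t: 18.17
tcp_pos: [0.5081, 0.1526, 0.265]
eef_rot: [1.259, 1.18, -1.247]
ft_force: [-0.3, -0.1, -1.1]
grip_width: 0.0511
```

Run:
```python
from cl import *
capture('wrist');capture('wrist')
im,d,W=cloud('wrist');save('w9.png',im)
print('cups');clusters(W,im,.099,.112);print('vials');clusters(W,im,.091,.0985);print('timer');clusters(W,im,.0575,.066,200)
im2,d2,W2=cloud('side')
A=cv2.resize(im2[140:310,210:430],None,fx=2.3,fy=2.3,interpolation=cv2.INTER_CUBIC)
save('fin.png',A)
for n,lo,hi,box in(("timer side",.055,.068,(.33,.39,-.18,-.06)),("case wrist",.018,.03,(.6,.72,.24,.38))):
    V=W2 if 'side' in n else W
    m=(V[...,2]>lo)&(V[...,2]<hi)&(V[...,0]>box[0])&(V[...,0]<box[1])&(V[...,1]>box[2])&(V[...,1]<box[3]); q=V[m]; print(n,len(q),q.min(0).round(3),q.max(0).round(3)) if len(q) else print(n,0)
```

```text
cups
[410. 219.] 2480 z 0.104 mec 0.588 0.1061 0.029 [248. 222.   7.]
[424. 279.] 221 z 0.1038 mec 0.6007 0.0368 0.0212 [236. 203.  19.]
[385. 348.] 437 z 0.1039 mec 0.5664 -0.0494 0.0239 [235. 203.   8.]
vials
[325. 217.] 370 z 0.0948 mec 0.5046 0.111 0.0118 [103. 162. 203.]
[325. 283.] 312 z 0.0948 mec 0.4989 0.0343 0.0117 [116. 181. 225.]
[325. 342.] 261 z 0.0947 mec 0.4944 -0.0441 0.012 [109. 173. 220.]
timer
timer side 150 [ 0.352 -0.151  0.055] [ 0.371 -0.091  0.063]
case wrist 2657 [0.653 0.246 0.018] [0.698 0.312 0.028]
```

View pics/fin.png

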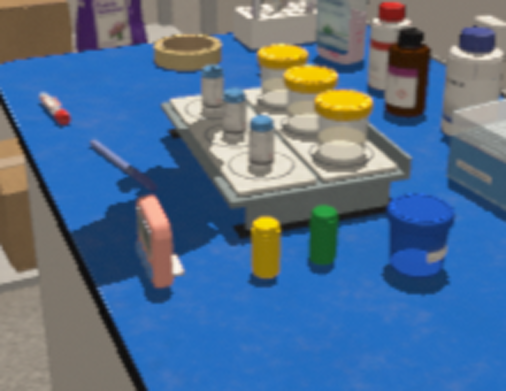

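The final side view shows all six items upright in their rows, with the timer, pen and decoys where they were. Handing in.

```bash
python3 -c "
from rig import *
s=read_state();print(s['t'],s['tcp_pos'],s['ft_force']);print(finish_job())"
```

```text
18.3667 [0.50538542 0.15012233 0.26096604] [-0.88698595 -0.09331214 -0.10265963]
the job is handed in; nothing more can be done
None
```

Both rows are complete. I set the loose yellow-lidded cup in the free middle place of the back (cups') row first, then the loose blue-capped vial in the free left place of the front (vials') row. I handed in at t = 18.4 s of the 58 s allowed, with the gripper empty and well clear.

- **Cup:** it stands at (0.584, 0.028), about 1.5 mm from its ring centre, measured right after release. In the final wrist picture part of its lid gave no clean reading, probably because a finger hid it. The last side view shows it upright in place.
- **Vial:** it stands at (0.5046, 0.111), about 0.5 mm from its ring centre. The three ring readings I had for it differed by about 1 mm.
- **Cups and vials already in the rows:** the left cup and both vials measured within about 1 mm of where they started. The right cup was within 2 mm right after I placed the loose cup, but it too was partly hidden in the final picture. The side view shows it standing.
- **Timer and dark case:** the timer reads within a few mm of its first position, and I never reached near it. I did not measure the case cleanly against its starting position, but the arm did not go near it.
- **Forces:** the highest reading I saw was about 11 N, when setting the vial down.

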